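Clip the wash arm onto its spindle

TASK

The dishwasher's wash arm is back on its spindle but nothing keeps it there. Take the hairpin clip from the table and push it sideways, level, into the groove of the spindle, between the arm's hub and the spindle's head, until it snaps fully home round the neck; then let go of it. Be gentle with clip, spindle and arm, and leave the other things on the table where they are.

Things in the scene. Friction and masses are not known exactly. Their poses are not given: they have to be found in the camera images.
- clip: Hairpin spring clip, 92 mm long, about 42 g, lying flat. Origin: at its underside, under the middle of its black grip block; x along the clip to its open end, z up, normal to its flat. Grip block 32 long (x -16..16) x 16 wide (y) x 24 high (z 0..24): grasp it from above, fingers closing along y. From it two legs of 5 mm round steel wire run forward, centres at z = 2.5.
- clip_seat (a point): Centre of the clip's seat, where the spindle's axis must end up: (55, 0, 2.5) mm in the clip's frame. Beside it the legs lie 15.4 apart inside. A fixed wire stop between the legs ends at x = 47.2: after the snap friction may hold the neck a few mm short, so push on until the stop is felt; the 14 mm neck then lies about 1 mm from the seat's centre.
- clip_mouth (a point): Midway between the inward bulges of the clip's legs: (61.5, 0, 2.5) mm in the clip's frame; only 10 mm clear there. Beyond, the legs flare to tips at x = 73, 22 mm clear inside, 32 over all. The legs spring apart sideways only, at most 4 mm each. Pushing the neck past the bulges takes about 4 to 10 N, and the force drops after it.
- stand: Fixed stand of the wash arm: round dark foot 100 mm across, grey column. Origin: on the spindle's axis at the table, z up. Above it sit the arm's grey round hub (76 across), its two flat aluminium blades (42 wide, ends 200 from the axis, along +-y of this frame) and the upright spindle, all one piece, held too stiffly to be shifted gently. Nominal blade tops at z = 66, nozzle caps 69.
- spindle (a point): On the spindle's axis, 79.5 mm over the table, fixed to the stand. Nominal: flat hub top at 75, then bare neck 14 across from 75 to 84 (the groove, for the 5 mm wire), then round head 22 across from 84 to 102. Arm and spindle are set together up to 15 mm higher or lower; this pose does NOT show it: feel for the hub top or look. The clip can go on from any side.
- nozzle: Loose steel spray nozzle, 36 mm across the foot, 30 high; origin under its middle. Bystander.
- rinse_aid: White plastic bottle, 68 mm across, 170 high; origin under its middle. Bystander.
- tumbler: Drinking glass, 72 mm across, 100 high; origin under its middle. Bystander.
- wrench: Steel wrench, 170 mm long, lying flat along its x; origin under its middle. Bystander.
Not all that is in view belongs to the job. Of the things shaped like the clip, the bare steel one is meant.

How it is judged (in metres and radians):
At the end, for the whole second after the job is handed in: The clip sits snapped in the groove: its seat centre within 3.5 mm of the spindle's axis (sideways), at groove height (61 to 98 mm above the table), lying level within 0.2 rad, at rest and released (horizontal distance between clip_seat and spindle below 0.0035 m and z of clip_seat in the frame of stand between 0.061 and 0.098 m and angle between clip's own z axis and vertical below 0.2 rad and linear speed of clip below 0.02 m/s); the robot touches nothing.
It fails at once if the clip is forced against the wash arm or its spindle with more than 18 N (contact force between clip and stand above 18 N).
It fails at once if the robot itself strikes the wash arm or stand with more than 15 N (contact force between the arm and stand above 15 N).
It fails at once if the fingers press on the wash arm or stand with more than 15 N (contact force between the fingers and stand above 15 N).
It fails at once if a bystander is shifted by more than 20 mm (distance of any of nozzle, rinse_aid, tumbler, wrench from where it was at the start of the episode above 0.02 m).
It also fails if it takes over 61 s, if anything falls off the work surface, if the arm or the gripper's body presses on something with over 40 N, if the wrist force passes 120 N, or if a joint passes its speed limit or range.

ROBOT

A 6-joint arm with a two-finger parallel gripper is mounted at the origin on the work surface. World frame = base frame: x ahead of the robot, y to its left, z up, the work surface at z = 0. Lengths are in m, angles in degrees, forces in N, time in s.
With the tool pointing down it reaches from about 0.4 to 0.825 m from the base axis. Payload 7 kg.
Tool frame: the origin (TCP) lies on the centre line of the jaws, within the pads' length; the fingertips stand 19 mm ahead of it and the grasp point (between the pads) is the TCP; z points along the fingers, y is the line along which they close (so a half turn about z gives the same grasp; the last joint's range is limited). The gripper opens to 88 mm and grips with 3 to 60 N. Pads are 19 mm wide; open, the fingers measure 130 mm over their backs; the gripper's body (78 mm by 193 mm) begins 47 mm behind the grasp point.
Start: joints at [-55.8, 20.546, 0.682, 0, -70.136, -16.507], TCP at [0.205, -0.643, 0.246] pointing down, gripper open.
Joint ranges: [-176.03, 176.03], [-82.01, 121.73], [-58.28, 71.71], [-173.87, 95.51], [-174.79, -0.11], [-173.66, 173.66]. Speed limits (degrees/s): [136.94, 136.94, 172.46, 180, 180, 180].

INTERFACE

Orientations are given as [roll, pitch, yaw] about the fixed x, y, z axes, in that order (R = Rz(yaw) Ry(pitch) Rx(roll)).
In Python, from plant import get_state, capture, close_job gives the robot as it stands.
- The arm moves only by the tool apply_moves, never from a script. Its argument "targets" is a list of rows, each a list of 7 numbers: the opening, from 0 (shut) to 1 (fully open), then the shift along the tool's x, y, z normalised to -1 to 1, where 1 is 1000 mm, then the turn, a rotation vector about the tool's x, y, z normalised to -1 to 1, where 1 is 90 degrees. In form: [[claw, tx, ty, tz, ax, ay, az], ...]. A call has 1 to 20 rows; each row shifts and turns the commanded pose from where the row before left it, along the tool's axes as they then stand; what a row does not reach is not made up. A row lasts 1/12 s, in which the tool goes at most 41.7 mm and 7.16 degrees, less where a joint would pass 70% of its speed; a pose out of reach is approached as far as the arm can. A call with a number of a shift or a turn outside -1 to 1 is refused whole. A call with a gripper value outside its range is refused whole. The fingers move at their own pace and stop on an object; "newtons" is the grip in N (left out, the last holds). Time passes only in rows, so rows that do not move let the fingers close. It gives the time, the measured TCP pose, the force, the opening and the grip force at its end, in the units of the state.
- get_state(): the state, without advancing time (a new reading comes with each control period).
- capture(name): name is "scene" or "top"; returns a dict with "frame" (420x560x3 uint8, red, green, blue), "range_z" (420x560 float32, m along the optical axis (not along the pixel's ray), 0 where there is no reading), "camera_matrix" (3x3 intrinsics, pixels), "T" (4x4, takes a point from camera to world coordinates). Camera axes: x right, y down, z forward; pixel columns grow to the right and rows downward; lengths in m; the calibration is good to about 2 mm. A picture is of the moment at which its call begins.
- close_job(): hands the job in; it is judged then, once.
The state is a dict: "time_s": time; "joints": joint angles; "qd": joint speeds; "joint_torque": joint torques, N m; "tcp_pos": TCP position; "eef_rot": TCP orientation; "contact_force": force on the tool from outside, world axes, zero at the start; "moment": the same for the moment, N m; "gripper_width": finger opening in m; "gripper_force": force on a finger pad.
Only numpy, scipy, OpenCV 4.12 (cv2) and the standard library are available. Lean on these libraries where they do the work, as an engineer would, in place of code of your own. Each camera call takes 0.05 s, during which the arm holds its last target. There are 200 camera calls.

## Working session

There is one attempt and no reset: what is moved stays moved. The work goes in short steps, Python scripts to look and compute and a tool call to move; the robot and the scene stay as the last step left them, time stands still between calls to the robot, and variables do not carry over. Pictures are saved under pics/ and viewed, at most 10 in all, crops included, and the job is handed in when it is done.

Besides the shell and the picture viewer there is one more tool, called after "Request:" as name(argument=value, ...) on one line, values as JSON. apply_moves: Moves the arm, as the interface text tells. Scaled input: -1 to 1 covers 1000 mm each way for a shift and 90 degrees each way for a turn. Its arguments: {"type":"object","properties":{"targets":{"type":"array","items":{"type":"array","items":{"type":"number"}}},"newtons":{"type":"number"}},"required":["targets"]}

```bash
ls; mkdir -p pics; python3 - <<'E'
from plant import *
import cv2,pickle
for n in("scene","top"):
    c=capture(n);cv2.imwrite(f"pics/{n}0.png",c["frame"][:,:,::-1]);pickle.dump(c,open(f"{n}0.pkl","wb"))
    print(c["T"].round(3).tolist(),c["camera_matrix"].round(1).tolist())
print(get_state())
E
```

```text
pics
[[-0.331, 0.763, -0.555, 1.282], [0.943, 0.274, -0.186, 0.238], [0.01, -0.585, -0.811, 1.147], [0.0, 0.0, 0.0, 1.0]] [[488.5, 0.0, 275.6], [0.0, 488.5, 198.9], [0.0, 0.0, 1.0]]
[[-0.015, -0.987, 0.162, 0.386], [-1.0, 0.016, 0.009, -0.006], [-0.011, -0.162, -0.987, 1.181], [0.0, 0.0, 0.0, 1.0]] [[446.5, 0.0, 280.0], [0.0, 446.5, 208.4], [0.0, 0.0, 1.0]]
{'time_s': 0.1, 'joints': array([-5.58012355e+01,  2.05881651e+01,  6.40204822e-01, -1.80572735e-02,
       -7.01364563e+01, -1.65054962e+01]), 'qd': array([ 0.01468691, -0.09002726,  0.05714186,  0.08794186,  0.02485479,
       -0.06320479]), 'joint_torque': array([-1.62515858e-03, -5.84162843e+01,  2.93751597e+01,  7.01555550e+00,
        1.01557942e-02, -4.97388328e-05]), 'tcp_pos': array([ 0.20498853, -0.64269743,  0.24471492]), 'eef_rot': array([ 1.79914239e+02, -7.70916887e-03, -1.62312874e+02]), 'contact_force': array([-0.47899598, -0.01563761, -1.41453668]), 'moment': array([-0.00749719, -0.0387103 , -0.00538708]), 'gripper_force': 0.0, 'gripper_width': 0.08743045838714182}
```

View pics/top0.png

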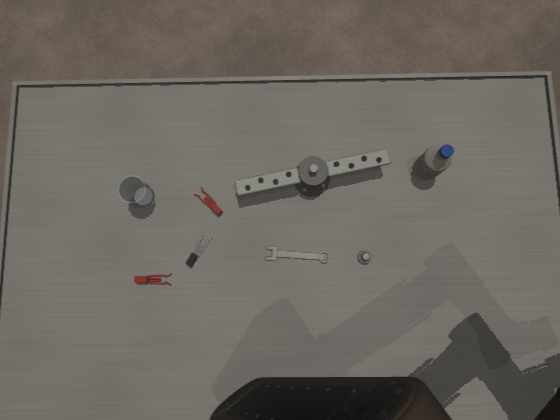

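View pics/scene0.png

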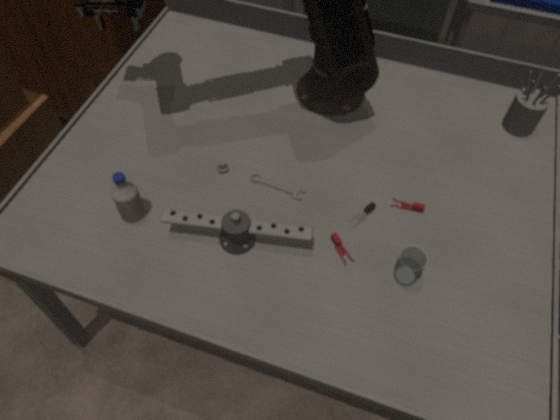

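Candidates in the top view are red (208,202), black block with bare steel legs (198,250) and red (153,280). The steel one at (198,250) fits "bare steel, black grip block". I'll confirm it in an enlarged crop and measure.

```bash
cat > h.py <<'E'
import numpy as np,cv2,pickle
def cloud(c):
    K,T,d=c["camera_matrix"],c["T"],c["range_z"]
    v,u=np.mgrid[:d.shape[0],:d.shape[1]]
    P=np.stack([(u-K[0,2])/K[0,0]*d,(v-K[1,2])/K[1,1]*d,d],-1)
    W=P@T[:3,:3].T+T[:3,3]; W[d==0]=np.nan
    return W
def atz(c,u,v,z):
    K,T=c["camera_matrix"],c["T"]
    r=T[:3,:3]@np.array([(u-K[0,2])/K[0,0],(v-K[1,2])/K[1,1],1.])
    return T[:3,3]+r*(z-T[2,3])/r[2]
E
python3 - <<'E'
from h import *
ct=pickle.load(open("top0.pkl","rb"));cs=pickle.load(open("scene0.pkl","rb"))
a=cv2.resize(ct["frame"][225:275,170:230],None,fx=6,fy=6,interpolation=cv2.INTER_CUBIC)
b=cv2.resize(cs["frame"][190:240,340:400],None,fx=6,fy=6,interpolation=cv2.INTER_CUBIC)
cv2.imwrite("pics/crop.png",np.clip(np.hstack([a,b])[:,:,::-1]*1.6,0,255).astype(np.uint8))
for n,c,(x0,x1,y0,y1) in(("top",ct,(180,220,230,270)),("scene",cs,(345,385,195,230))):
    W=cloud(c);g=c["frame"].max(2).astype(int)
    m=np.zeros(g.shape,bool);m[y0:y1,x0:x1]=g[y0:y1,x0:x1]<45
    z=W[...,2]; mt=m&(z>0.017)
    print(n,m.sum(),mt.sum(),"med z",np.nanmedian(z[mt]))
    ys,xs=np.where(mt)
    (cx,cy),wh,an=cv2.minAreaRect(W[mt][:,:2].astype(np.float32)*1000);print("rect mm",cx,cy,wh,an,"table z",np.nanmedian(z[y0-30:y0-10,x0:x1]))
    # high points: hub/spindle
for n,c in(("top",ct),("scene",cs)):
    W=cloud(c);z=W[...,2]
    near=(np.abs(W[...,0]-.475)<.1)&(np.abs(W[...,1]+.08)<.1)&(z>.03)
    print(n,"hist",np.histogram(z[near],bins=np.arange(.03,.13,.003)))
    hd=near&(z>z[near].max()-.006);print("head",W[hd].mean(0),hd.sum(),np.ptp(W[hd],axis=0))
    bl=(z>.045)&(z<.09)&(np.abs(W[...,0]-.475)<.12)&(np.abs(W[...,1]+.08)<.3)
    (cx,cy),wh,an=cv2.minAreaRect(W[bl][:,:2].astype(np.float32)*1000);print("blade",cx,cy,wh,an)
E
```

```text
top 16 5 med z 0.020388278669928095
rect mm 444.3904724121094 230.71054077148438 (0.6681393980979919, 23.692062377929688) 60.55961227416992 table z 0.0012721256138967796
scene 47 36 med z 0.023476814660496226
rect mm 450.6310729980469 236.5076446533203 (11.675436973571777, 27.959774017333984) 63.488529205322266 table z 0.0009922036627396658
top hist (array([0, 0, 0, 0, 0, 0, 0, 0, 0, 0, 0, 0, 0, 0, 0, 0, 0, 0, 0, 0, 0, 0,
       0, 0, 0, 0, 0, 0, 0, 0, 0, 0, 0]), array([0.03 , 0.033, 0.036, 0.039, 0.042, 0.045, 0.048, 0.051, 0.054,
       0.057, 0.06 , 0.063, 0.066, 0.069, 0.072, 0.075, 0.078, 0.081,
       0.084, 0.087, 0.09 , 0.093, 0.096, 0.099, 0.102, 0.105, 0.108,
       0.111, 0.114, 0.117, 0.12 , 0.123, 0.126, 0.129]))Traceback (most recent call last):
  File "<stdin>", line 18, in <module>
    return umr_maximum(a, axis, None, out, keepdims, initial, where)
ValueError: zero-size array to reduction operation maximum which has no identity
```

View pics/crop.png

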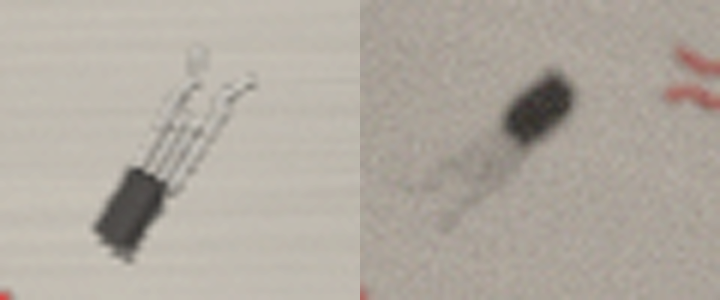

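The crop confirms it: black block at top px (192,260), bare steel legs opening toward (207,238).

```bash
python3 - <<'E'
from h import *
ct=pickle.load(open("top0.pkl","rb"));cs=pickle.load(open("scene0.pkl","rb"))
for n,c,(x0,x1,y0,y1) in(("top",ct,(180,220,230,270)),("scene",cs,(345,385,195,230))):
    g=c["frame"].max(2).astype(int)
    m=np.zeros(g.shape,bool);m[y0:y1,x0:x1]=g[y0:y1,x0:x1]<80
    ys,xs=np.where(m)
    q=np.array([atz(c,u,v,.016)[:2]*1000 for u,v in zip(xs,ys)],np.float32)
    print(n,len(q),cv2.minAreaRect(q),q.mean(0))
print("block,mouth",atz(ct,191.7,260,.024),atz(ct,207.5,237.5,.0025))
for n,c,(u,v) in(("top",ct,(313,169)),("scene",cs,(236,215))):
    W=cloud(c);z=W[...,2];p=np.nanmedian(W[v-2:v+3,u-2:u+3].reshape(-1,3),0);print(n,"headpx",p)
    r=np.hypot(W[...,0]-p[0],W[...,1]-p[1])
    near=r<.06
    h,e=np.histogram(z[near&(z>.03)],bins=np.arange(.03,.13,.003));print([(round(b,3),int(a)) for a,b in zip(h,e) if a])
    hd=near&(z>.092);print("head",W[hd].mean(0),hd.sum(),np.ptp(W[hd],axis=0))
    hub=(r<.05)&(z>.065)&(z<.085);q=W[hub][:,:2].astype(np.float32)*1000;print("hub circ",cv2.minEnclosingCircle(q))
    bl=(z>.045)&(z<.09)&(r<.22)
    print("blade",cv2.minAreaRect(W[bl][:,:2].astype(np.float32)*1000),np.median(z[bl&(r>.06)]))
for nm,u,v in(("wrench",296,255),("nozzle",364,257),("tumbler",137,193),("red1",208,202),("red2",153,280),("bottle",438,160)):print(nm,atz(ct,u,v,.01).round(3))
E
```

```text
top 105 ((445.30889892578125, 236.74942016601562), (21.17161750793457, 34.33854675292969), 63.04069137573242) [445.67334 236.93025]
scene 94 ((446.82470703125, 237.43582153320312), (20.67031478881836, 47.0021858215332), 66.25371551513672) [447.2817  237.49855]
block,mouth [0.44433808 0.23479724 0.024     ] [0.50416548 0.1982976  0.0025    ]
top headpx [ 0.65717638 -0.07853356  0.11573867]
[(np.float64(0.066), 2), (np.float64(0.069), 2), (np.float64(0.072), 14), (np.float64(0.075), 85), (np.float64(0.078), 125), (np.float64(0.081), 80), (np.float64(0.084), 120), (np.float64(0.087), 314), (np.float64(0.09), 177), (np.float64(0.093), 12), (np.float64(0.096), 1), (np.float64(0.099), 2), (np.float64(0.102), 3), (np.float64(0.105), 1), (np.float64(0.108), 4), (np.float64(0.111), 18), (np.float64(0.114), 27), (np.float64(0.117), 14), (np.float64(0.12), 1)]
head [ 0.65873307 -0.07805057  0.10752164] 102 [0.06216325 0.0607526  0.02824848]
hub circ ((657.19775390625, -78.5617446899414), 49.916900634765625)
blade ((659.6210327148438, -78.0950927734375), (74.57695770263672, 399.2738342285156), 7
[... 377 characters left out ...]
0.09), 132), (np.float64(0.093), 11), (np.float64(0.096), 1), (np.float64(0.099), 6), (np.float64(0.102), 5), (np.float64(0.105), 7), (np.float64(0.108), 5), (np.float64(0.111), 17), (np.float64(0.114), 21), (np.float64(0.117), 11), (np.float64(0.12), 2)]
head [ 0.66298148 -0.08003024  0.10609667] 109 [0.0644473  0.07101694 0.02976395]
hub circ ((656.0799560546875, -76.67306518554688), 49.73889923095703)
blade ((659.1699829101562, -79.536865234375), (77.25025177001953, 399.0615539550781), 8.163165092468262) 0.07941976891058267
wrench [ 0.454 -0.035  0.01 ]
nozzle [ 0.446 -0.212  0.01 ]
tumbler [0.626 0.388 0.01 ]
red1 [0.598 0.197 0.01 ]
red2 [0.395 0.338 0.01 ]
bottle [ 0.703 -0.423  0.01 ]
```

Request:
apply_moves(targets=[[0.6, 0, 0, 0, 0, 0, -0.0778], [0.6, 0, 0, 0, 0, 0, -0.0778], [0.6, 0, 0, 0, 0, 0, -0.0778], [0.6, 0, 0, 0, 0, 0, -0.0778], [0.6, 0, 0, 0, 0, 0, -0.0778], [0.6, 0, 0, 0, 0, 0, -0.0778], [0.6, 0, 0, 0, 0, 0, -0.0778], [0.6, 0, 0, 0, 0, 0, -0.0778], [0.6, 0, 0, 0, 0, 0, -0.0778], [0.6, 0, 0, 0, 0, 0, -0.0778], [0.6, 0, 0, 0, 0, 0, -0.0778], [0.6, 0, 0, 0, 0, 0, -0.0778], [0.6, 0, 0, 0, 0, 0, -0.0778], [0.6, 0, 0, 0, 0, 0, -0.0778], [0.6, 0, 0, 0, 0, 0, -0.0778], [0.6, 0, 0, 0, 0, 0, -0.0778], [0.6, 0, 0, 0, 0, 0, -0.0778], [0.6, 0, 0, 0, 0, 0, -0.0778], [0.6, 0, 0, 0, 0, 0, -0.0778], [0.6, 0, 0, 0, 0, 0, 0]])

```text
time_s: 1.77
tcp_pos: [0.205, -0.6428, 0.245]
eef_rot: [-180.0, 0.0, -28.9]
contact_force: [-0.3, 0.4, -0.6]
gripper_width: 0.0528
gripper_force: 0.0
```

```bash
python3 - <<'E'
from h import *
from scipy.optimize import minimize
for n in("top","scene"):
    c=pickle.load(open(n+"0.pkl","rb"));W=cloud(c);z=W[...,2];r=np.hypot(W[...,0]-.657,W[...,1]+.078)
    hd=(r<.03)&(z>.108);q=W[hd];print(n,"head",q.mean(0),hd.sum(),cv2.minEnclosingCircle(q[:,:2].astype(np.float32)*1000),"top z",np.median(q[:,2]))
    hub=(r<.034)&(r>.018)&(z<.095)&(z>.08);print("hub z",np.median(z[hub]),z[hub].std(),hub.sum())
    hh=(r<.055)&(z>.084)&(z<.095);print("hub circ",cv2.minEnclosingCircle(W[hh][:,:2].astype(np.float32)*1000))
    print("table z near",np.median(z[(r>.1)&(r<.2)&(z<.02)]))
E
```

```text
top head [ 0.65949644 -0.07842278  0.11513272] 64 ((660.0098876953125, -78.50582122802734), 10.688122749328613) top z 0.11523118134421195
hub z 0.0888147991978332 0.00210736787594391 398
hub circ ((659.17431640625, -84.867919921875), 43.55374526977539)
table z near 0.0010496081064655938
scene head [ 0.6594102  -0.07976499  0.11493132] 56 ((658.3991088867188, -80.48550415039062), 11.767380714416504) top z 0.11490189869985812
hub z 0.08866171906014086 0.00222278978767285 295
hub circ ((656.1019287109375, -84.8025894165039), 46.7454833984375)
table z near 0.00042341138589374605
```

Request:
apply_moves(targets=[[0.6, 0, -0.0386, 0, 0, 0, 0], [0.6, 0, -0.0386, 0, 0, 0, 0], [0.6, 0, -0.0386, 0, 0, 0, 0], [0.6, 0, -0.0386, 0, 0, 0, 0], [0.6, 0, -0.0386, 0, 0, 0, 0], [0.6, 0, -0.0386, 0, 0, 0, 0], [0.6, 0, -0.0386, 0, 0, 0, 0], [0.6, 0, -0.0386, 0, 0, 0, 0], [0.6, 0, -0.0386, 0, 0, 0, 0], [0.6, 0, -0.0386, 0, 0, 0, 0], [0.6, 0, -0.0386, 0, 0, 0, 0], [0.6, 0, -0.0386, 0, 0, 0, 0], [0.6, 0, -0.0386, 0, 0, 0, 0], [0.6, 0, -0.0386, 0, 0, 0, 0], [0.6, 0, -0.0386, 0, 0, 0, 0], [0.6, 0, -0.0386, 0, 0, 0, 0]])

```text
time_s: 3.1
tcp_pos: [0.5075, -0.1023, 0.2457]
eef_rot: [-180.0, -0.0, -29.5]
contact_force: [0.8, 0.2, 1.0]
gripper_width: 0.0527
gripper_force: 0.0
```

Request:
apply_moves(targets=[[0.6, -0.0212, -0.0268, 0, 0, 0, 0], [0.6, -0.0212, -0.0268, 0, 0, 0, 0], [0.6, -0.0212, -0.0268, 0, 0, 0, 0], [0.6, -0.0212, -0.0268, 0, 0, 0, 0], [0.6, -0.0212, -0.0268, 0, 0, 0, 0], [0.6, -0.0212, -0.0268, 0, 0, 0, 0], [0.6, -0.0212, -0.0268, 0, 0, 0, 0], [0.6, -0.0212, -0.0268, 0, 0, 0, 0], [0.6, -0.0212, -0.0268, 0, 0, 0, 0], [0.6, -0.0212, -0.0268, 0, 0, 0, 0], [0.6, 0, 0, 0, 0, 0, 0], [0.6, 0, 0, 0, 0, 0, 0]])

```text
time_s: 4.1
tcp_pos: [0.4526, 0.2346, 0.2452]
eef_rot: [180.0, 0.0, -29.3]
contact_force: [-0.1, -1.0, -0.2]
gripper_width: 0.0527
gripper_force: 0.0
```

Request:
apply_moves(targets=[[0.6, -0.007, 0.001, 0.025, 0, 0, 0], [0.6, 0, 0, 0.025, 0, 0, 0], [0.6, 0, 0, 0.025, 0, 0, 0], [0.6, 0, 0, 0.025, 0, 0, 0], [0.6, 0, 0, 0.025, 0, 0, 0], [0.6, 0, 0, 0.025, 0, 0, 0], [0.6, 0, 0, 0.025, 0, 0, 0], [0.6, 0, 0, 0.025, 0, 0, 0], [0.6, 0, 0, 0.01, 0, 0, 0], [0.6, 0, 0, 0.01, 0, 0, 0], [0.6, 0, 0, 0, 0, 0, 0], [0.6, 0, 0, 0, 0, 0, 0]])

```text
time_s: 5.1
tcp_pos: [0.4469, 0.2356, 0.026]
eef_rot: [-180.0, -0.0, -29.3]
contact_force: [0.6, 0.6, -0.6]
gripper_width: 0.0525
gripper_force: 0.0
```

```bash
python3 - <<'E'
from h import *
from plant import *
a=capture("top");b=capture("scene")
pickle.dump((a,b),open("g.pkl","wb"))
A=cv2.resize(a["frame"][215:285,150:230],None,fx=5,fy=5,interpolation=cv2.INTER_CUBIC)
B=cv2.resize(b["frame"][175:245,320:400],None,fx=5,fy=5,interpolation=cv2.INTER_CUBIC)
cv2.imwrite("pics/g.png",np.clip(np.hstack([A,B])[:,:,::-1]*1.6,0,255).astype(np.uint8))
print(get_state()["tcp_pos"])
E
```

```text
[0.44726206 0.2362684  0.02675672]
```

View pics/g.png

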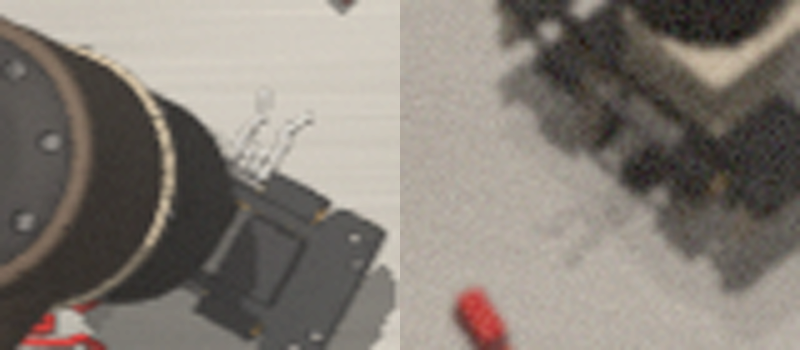

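The gripper straddles the block and the legs stick out ahead at crop px (270,150). Closing now.

Request:
apply_moves(targets=[[0.6, 0, 0, 0.002, 0, 0, 0], [0, 0, 0, 0, 0, 0, 0], [0, 0, 0, 0, 0, 0, 0], [0, 0, 0, 0, 0, 0, 0], [0, 0, 0, 0, 0, 0, 0], [0, 0, 0, 0, 0, 0, 0], [0, 0, 0, 0, 0, 0, 0], [0, 0, 0, 0, 0, 0, 0], [0, 0, 0, 0, 0, 0, 0], [0, 0, 0, 0, 0, 0, 0], [0, 0, 0, 0, 0, 0, 0]], newtons=30)

```text
time_s: 6.12
tcp_pos: [0.4466, 0.2357, 0.0236]
eef_rot: [-180.0, -0.0, -29.3]
contact_force: [-0.7, 0.2, 0.7]
gripper_width: 0.0157
gripper_force: 30.1
```

Request:
apply_moves(targets=[[0, 0, 0, -0.005, 0, 0, 0], [0, 0, 0, -0.02, 0, 0, 0], [0, 0, 0, -0.025, 0, 0, 0], [0, 0, 0, -0.025, 0, 0, 0], [0, 0, 0, -0.025, 0, 0, 0], [0, 0, 0, -0.025, 0, 0, 0], [0, 0, 0, -0.015, 0, 0, 0], [0, 0, 0, 0, 0, 0, -0.0651], [0, 0, 0, 0, 0, 0, -0.0651], [0, 0, 0, 0, 0, 0, -0.0651], [0, 0, 0, 0, 0, 0, -0.0651], [0, 0, 0, 0, 0, 0, -0.0651], [0, 0, 0, 0, 0, 0, 0], [0, 0, 0, 0, 0, 0, 0]])

```text
time_s: 7.28
tcp_pos: [0.4465, 0.2355, 0.1637]
eef_rot: [-180.0, 0.0, -0.2]
contact_force: [0.5, -0.7, -0.4]
gripper_width: 0.0159
gripper_force: 30.1
```

Request:
apply_moves(targets=[[0, 0.005, 0.0157, 0, 0, 0, 0], [0, 0.01, 0.0314, 0, 0, 0, 0], [0, 0.01, 0.0314, 0, 0, 0, 0], [0, 0.01, 0.0314, 0, 0, 0, 0], [0, 0.01, 0.0314, 0, 0, 0, 0], [0, 0.01, 0.0314, 0, 0, 0, 0], [0, 0.01, 0.0314, 0, 0, 0, 0], [0, 0.01, 0.0314, 0, 0, 0, 0], [0, 0.01, 0.0314, 0, 0, 0, 0], [0, 0.01, 0.0314, 0, 0, 0, 0], [0, 0.005, 0.0157, 0, 0, 0, 0], [0, 0, 0, 0, 0, 0, 0], [0, 0, 0, 0, 0, 0, 0], [0, 0, 0, 0, 0, 0, 0]])

```text
time_s: 8.45
tcp_pos: [0.5464, -0.0782, 0.1635]
eef_rot: [-180.0, 0.0, -0.1]
contact_force: [0.3, 0.2, -1.1]
gripper_width: 0.0159
gripper_force: 30.1
```

Request:
apply_moves(targets=[[0, -0.004, 0, 0.01, 0, 0, 0], [0, 0, 0, 0.015, 0, 0, 0], [0, 0, 0, 0.015, 0, 0, 0], [0, 0, 0, 0.009, 0, 0, 0], [0, 0, 0, 0, 0, 0, 0], [0, 0, 0, 0, 0, 0, 0]])

```text
time_s: 8.95
tcp_pos: [0.5423, -0.0778, 0.1142]
eef_rot: [180.0, 0.1, 0.1]
contact_force: [0.5, -0.2, -0.2]
gripper_width: 0.0156
gripper_force: 30.1
```

```bash
python3 - <<'E'
from h import *
from plant import *
a=capture("top");b=capture("scene")
pickle.dump((a,b),open("p.pkl","wb"))
A=cv2.resize(a["frame"][140:220,270:350],None,fx=5,fy=5,interpolation=cv2.INTER_CUBIC)
B=cv2.resize(b["frame"][170:250,200:280],None,fx=5,fy=5,interpolation=cv2.INTER_CUBIC)
cv2.imwrite("pics/p.png",np.clip(np.hstack([A,B])[:,:,::-1]*1.6,0,255).astype(np.uint8))
print(get_state()["tcp_pos"])
E
```

```text
[ 0.54319112 -0.07791496  0.11521565]
```

View pics/p.png

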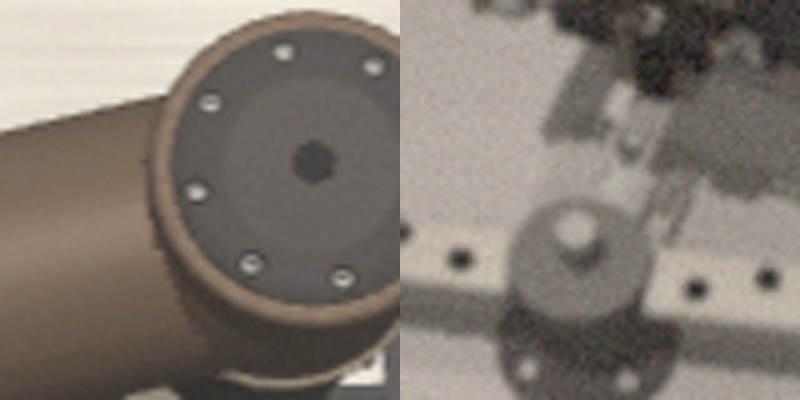

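```bash
python3 - <<'E'
from h import *
a,b=pickle.load(open("p.pkl","rb"))
c=b;Ti=np.linalg.inv(c["T"]);K=c["camera_matrix"]
def pr(p):
    q=K@(Ti[:3,:3]@np.array(p)+Ti[:3,3]);return q[:2]/q[2]
s=8;x0,y0=215,165
B=np.clip(cv2.resize(c["frame"][y0:y0+70,x0:x0+70],None,fx=s,fy=s,interpolation=cv2.INTER_CUBIC)[:,:,::-1]*1.6,0,255).astype(np.uint8)
raw=B.copy()
f=lambda p:tuple(int(v) for v in ((pr(p)-[x0,y0]+.5)*s))
X,Y,Z=.543,-.078,.0915
for sg in(1,-1):
    pts=[(16,5),(40,10.2),(55,10.2),(61.5,7.5),(73,13.5)]
    for p,q in zip(pts,pts[1:]):cv2.line(B,f((X+p[0]/1e3,Y+sg*p[1]/1e3,Z)),f((X+q[0]/1e3,Y+sg*q[1]/1e3,Z)),(0,0,255),1)
for zz,r,col in((.115,.011,(255,0,0)),(.088,.038,(0,160,0))):
    P=np.array([f((.6595+r*np.cos(t),-.079+r*np.sin(t),zz)) for t in np.linspace(0,6.28,40)]);cv2.polylines(B,[P],True,col,1)
out=np.hstack([raw,B]);cv2.imwrite("pics/o.png",cv2.resize(out,(800,400),interpolation=cv2.INTER_AREA))
W=cloud(b);m=(W[...,0]>.575)&(W[...,0]<.618)&(abs(W[...,1]+.078)<.03)&(W[...,2]>.07)&(W[...,2]<.105);print(m.sum(),np.round(W[m],3)[:40].tolist())
E
```

```text
70 [[0.576, -0.091, 0.096], [0.575, -0.077, 0.101], [0.582, -0.089, 0.099], [0.579, -0.087, 0.097], [0.577, -0.082, 0.096], [0.577, -0.079, 0.098], [0.576, -0.076, 0.098], [0.586, -0.09, 0.1], [0.584, -0.088, 0.099], [0.581, -0.083, 0.097], [0.581, -0.08, 0.098], [0.58, -0.078, 0.097], [0.58, -0.075, 0.098], [0.577, -0.074, 0.095], [0.576, -0.071, 0.096], [0.575, -0.068, 0.096], [0.586, -0.09, 0.095], [0.587, -0.086, 0.099], [0.584, -0.082, 0.096], [0.583, -0.079, 0.097], [0.584, -0.076, 0.099], [0.581, -0.075, 0.097], [0.58, -0.069, 0.097], [0.578, -0.067, 0.095], [0.591, -0.091, 0.096], [0.588, -0.089, 0.093], [0.585, -0.082, 0.094], [0.587, -0.078, 0.097], [0.583, -0.077, 0.094], [0.585, -0.073, 0.098], [0.585, -0.07, 0.098], [0.58, -0.07, 0.092], [0.594, -0.09, 0.096], [0.594, -0.086, 0.099], [0.59, -0.068, 0.102], [0.586, -0.067, 0.097], [0.596, -0.089, 0.096], [0.591, -0.071, 0.097], [0.589, -0.069, 0.096], [0.586, -0.067, 0.093]]
```

View pics/o.png

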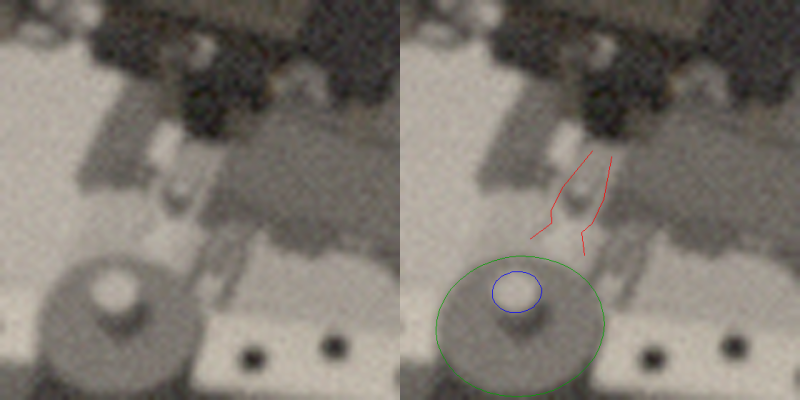

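Projected hub (green) and head (blue) match the image. The legs and wire stop appear at raw px (150–200,150–230), close to the prediction, and their lateral centre is y≈−0.079. Next, move the tips over the hub and feel for its top.

Request:
apply_moves(targets=[[0, 0.006, 0.001, 0, 0, 0, 0], [0, 0.006, 0, 0, 0, 0, 0], [0, 0.006, 0, 0, 0, 0, 0], [0, 0.004, 0, 0, 0, 0, 0], [0, 0, 0, 0, 0, 0, 0], [0, 0, 0, 0, 0, 0, 0], [0, 0, 0, 0, 0, 0, 0]])

```text
time_s: 9.63
tcp_pos: [0.5645, -0.0793, 0.1143]
eef_rot: [-180.0, 0.0, 0.0]
contact_force: [-0.5, -0.7, 0.1]
gripper_width: 0.0158
gripper_force: 30.1
```

Request:
apply_moves(targets=[[0, 0, 0, 0.0005, 0, 0, 0], [0, 0, 0, 0.0005, 0, 0, 0], [0, 0, 0, 0, 0, 0, 0]])

```text
time_s: 9.88
tcp_pos: [0.5645, -0.0793, 0.1135]
eef_rot: [-180.0, 0.0, 0.0]
contact_force: [0.0, -0.5, 0.5]
gripper_width: 0.0154
gripper_force: 30.1
```

Request:
apply_moves(targets=[[0, 0, 0, 0.0005, 0, 0, 0], [0, 0, 0, 0, 0, 0, 0], [0, 0, 0, 0, 0, 0, 0]])

```text
time_s: 10.13
tcp_pos: [0.5647, -0.0793, 0.1131]
eef_rot: [180.0, 0.0, 0.0]
contact_force: [0.2, 0.2, -0.1]
gripper_width: 0.0157
gripper_force: 30.1
```

Request:
apply_moves(targets=[[0, 0, 0, 0.0005, 0, 0, 0], [0, 0, 0, 0, 0, 0, 0], [0, 0, 0, 0, 0, 0, 0]])

```text
time_s: 10.38
tcp_pos: [0.5647, -0.0793, 0.1125]
eef_rot: [180.0, 0.0, 0.0]
contact_force: [-0.6, -0.3, -0.3]
gripper_width: 0.0157
gripper_force: 30.1
```

Request:
apply_moves(targets=[[0, 0, 0, 0.0005, 0, 0, 0], [0, 0, 0, 0, 0, 0, 0], [0, 0, 0, 0, 0, 0, 0]])

```text
time_s: 10.63
tcp_pos: [0.5647, -0.0793, 0.112]
eef_rot: [-180.0, 0.0, 0.0]
contact_force: [0.2, -0.0, -0.6]
gripper_width: 0.016
gripper_force: 30.1
```

Request:
apply_moves(targets=[[0, 0, 0, 0.0005, 0, 0, 0], [0, 0, 0, 0, 0, 0, 0], [0, 0, 0, 0, 0, 0, 0]])

```text
time_s: 10.88
tcp_pos: [0.5647, -0.0793, 0.1116]
eef_rot: [180.0, 0.0, 0.0]
contact_force: [-0.4, -0.1, 0.1]
gripper_width: 0.0157
gripper_force: 30.1
```

Request:
apply_moves(targets=[[0, 0, 0, 0.0005, 0, 0, 0], [0, 0, 0, 0, 0, 0, 0], [0, 0, 0, 0, 0, 0, 0]])

```text
time_s: 11.13
tcp_pos: [0.5647, -0.0793, 0.1112]
eef_rot: [180.0, -0.0, 0.0]
contact_force: [-1.6, 0.2, 1.8]
gripper_width: 0.0162
gripper_force: 30.1
```

Request:
apply_moves(targets=[[0, 0, 0, 0.0005, 0, 0, 0], [0, 0, 0, 0, 0, 0, 0], [0, 0, 0, 0, 0, 0, 0]])

```text
time_s: 11.38
tcp_pos: [0.5647, -0.0793, 0.1108]
eef_rot: [180.0, -0.0, 0.0]
contact_force: [-2.6, -0.6, 5.4]
gripper_width: 0.0157
gripper_force: 30.1
```

Request:
apply_moves(targets=[[0, 0, 0, -0.0026, 0, 0, 0], [0, 0, 0, 0, 0, 0, 0], [0, 0.004, 0, 0, 0, 0, 0], [0, 0.004, 0, 0, 0, 0, 0], [0, 0.004, 0, 0, 0, 0, 0], [0, 0.003, 0, 0, 0, 0, 0], [0, 0, 0, 0, 0, 0, 0], [0, 0, 0, 0, 0, 0, 0]])

```text
time_s: 12.05
tcp_pos: [0.5798, -0.0793, 0.1128]
eef_rot: [180.0, 0.0, 0.0]
contact_force: [-0.1, 0.6, -0.7]
gripper_width: 0.0159
gripper_force: 30.1
```

Request:
apply_moves(targets=[[0, 0.002, 0, 0, 0, 0, 0], [0, 0.002, 0, 0, 0, 0, 0], [0, 0, 0, 0, 0, 0, 0], [0, 0, 0, 0, 0, 0, 0]])

```text
time_s: 12.38
tcp_pos: [0.5838, -0.0792, 0.1132]
eef_rot: [-180.0, -0.0, 0.0]
contact_force: [-0.2, -0.6, 0.1]
gripper_width: 0.0157
gripper_force: 30.1
```

Free so far. I'll push on in small steps and watch the force.

Request:
apply_moves(targets=[[0, 0.001, 0, 0, 0, 0, 0], [0, 0.001, 0, 0, 0, 0, 0], [0, 0.001, 0, 0, 0, 0, 0], [0, 0, 0, 0, 0, 0, 0]])

```text
time_s: 12.72
tcp_pos: [0.5869, -0.0792, 0.1132]
eef_rot: [180.0, -0.0, 0.0]
contact_force: [-0.2, -0.4, -0.5]
gripper_width: 0.0159
gripper_force: 30.1
```

Request:
apply_moves(targets=[[0, 0.001, 0, 0, 0, 0, 0], [0, 0.001, 0, 0, 0, 0, 0], [0, 0, 0, 0, 0, 0, 0]])

```text
time_s: 12.97
tcp_pos: [0.5889, -0.0793, 0.1132]
eef_rot: [180.0, -0.0, 0.0]
contact_force: [-0.6, -0.2, -0.9]
gripper_width: 0.016
gripper_force: 30.1
```

Request:
apply_moves(targets=[[0, 0.001, 0, 0, 0, 0, 0], [0, 0.001, 0, 0, 0, 0, 0], [0, 0, 0, 0, 0, 0, 0]])

```text
time_s: 13.22
tcp_pos: [0.5909, -0.0792, 0.1132]
eef_rot: [180.0, -0.0, 0.0]
contact_force: [0.1, -0.7, -0.3]
gripper_width: 0.0161
gripper_force: 30.1
```

Request:
apply_moves(targets=[[0, 0.001, 0, 0, 0, 0, 0], [0, 0.001, 0, 0, 0, 0, 0], [0, 0, 0, 0, 0, 0, 0]])

```text
time_s: 13.47
tcp_pos: [0.5929, -0.0793, 0.1131]
eef_rot: [180.0, -0.0, 0.0]
contact_force: [0.6, -1.1, -0.7]
gripper_width: 0.0156
gripper_force: 30.1
```

Request:
apply_moves(targets=[[0, 0.001, 0, 0, 0, 0, 0], [0, 0, 0, 0, 0, 0, 0]])

```text
time_s: 13.63
tcp_pos: [0.5938, -0.0793, 0.1132]
eef_rot: [180.0, -0.0, 0.0]
contact_force: [-0.1, -0.8, -1.1]
gripper_width: 0.0154
gripper_force: 30.1
```

Request:
apply_moves(targets=[[0, 0.001, 0, 0, 0, 0, 0], [0, 0, 0, 0, 0, 0, 0]])

```text
time_s: 13.8
tcp_pos: [0.5944, -0.0793, 0.113]
eef_rot: [180.0, 0.1, 0.0]
contact_force: [-1.8, 1.2, 0.6]
gripper_width: 0.0159
gripper_force: 30.1
```

Request:
apply_moves(targets=[[0, 0.001, 0, 0, 0, 0, 0], [0, 0, 0, 0, 0, 0, 0]])

```text
time_s: 13.97
tcp_pos: [0.5947, -0.0794, 0.1128]
eef_rot: [180.0, 0.1, 0.0]
contact_force: [-4.5, 0.7, 0.8]
gripper_width: 0.0156
gripper_force: 30.1
```

Request:
apply_moves(targets=[[0, 0.0007, 0, 0, 0, 0, 0], [0, 0, 0, 0, 0, 0, 0]])

```text
time_s: 14.13
tcp_pos: [0.5949, -0.0794, 0.1126]
eef_rot: [180.0, 0.2, 0.0]
contact_force: [-5.6, 1.0, 1.4]
gripper_width: 0.0158
gripper_force: 30.1
```

Request:
apply_moves(targets=[[0, 0.0007, 0, 0, 0, 0, 0], [0, 0, 0, 0, 0, 0, 0]])

```text
time_s: 14.3
tcp_pos: [0.5957, -0.0794, 0.1125]
eef_rot: [180.0, 0.2, 0.0]
contact_force: [-4.7, -0.4, 0.9]
gripper_width: 0.016
gripper_force: 30.1
```

Request:
apply_moves(targets=[[0, 0.0007, 0, 0, 0, 0, 0], [0, 0, 0, 0, 0, 0, 0]])

```text
time_s: 14.47
tcp_pos: [0.5969, -0.0794, 0.1126]
eef_rot: [180.0, 0.1, 0.0]
contact_force: [-4.6, -0.1, -0.1]
gripper_width: 0.016
gripper_force: 30.1
```

Request:
apply_moves(targets=[[0, 0.0007, 0, 0, 0, 0, 0], [0, 0, 0, 0, 0, 0, 0]])

```text
time_s: 14.63
tcp_pos: [0.5979, -0.0793, 0.1128]
eef_rot: [180.0, 0.1, 0.0]
contact_force: [-4.3, 0.0, -1.0]
gripper_width: 0.0159
gripper_force: 30.1
```

Request:
apply_moves(targets=[[0, 0.0007, 0, 0, 0, 0, 0], [0, 0, 0, 0, 0, 0, 0]])

```text
time_s: 14.8
tcp_pos: [0.5992, -0.0793, 0.1131]
eef_rot: [180.0, 0.0, 0.0]
contact_force: [-3.6, 0.4, -1.3]
gripper_width: 0.0159
gripper_force: 30.1
```

Request:
apply_moves(targets=[[0, 0.0007, 0, 0, 0, 0, 0], [0, 0, 0, 0, 0, 0, 0]])

```text
time_s: 14.97
tcp_pos: [0.6004, -0.0793, 0.1133]
eef_rot: [180.0, -0.0, 0.0]
contact_force: [-1.8, -0.7, -0.7]
gripper_width: 0.0159
gripper_force: 30.1
```

Request:
apply_moves(targets=[[0, 0.0007, 0, 0, 0, 0, 0], [0, 0, 0, 0, 0, 0, 0]])

```text
time_s: 15.13
tcp_pos: [0.6013, -0.0792, 0.1134]
eef_rot: [-180.0, -0.1, 0.0]
contact_force: [-1.1, -1.3, -0.9]
gripper_width: 0.0158
gripper_force: 30.1
```

Request:
apply_moves(targets=[[0, 0.0008, 0, 0, 0, 0, 0], [0, 0.0008, 0, 0, 0, 0, 0], [0, 0, 0, 0, 0, 0, 0]])

```text
time_s: 15.38
tcp_pos: [0.603, -0.0792, 0.1133]
eef_rot: [-180.0, -0.1, 0.0]
contact_force: [0.3, -0.7, -1.2]
gripper_width: 0.0159
gripper_force: 30.1
```

Request:
apply_moves(targets=[[0, 0.0008, 0, 0, 0, 0, 0], [0, 0.0008, 0, 0, 0, 0, 0], [0, 0, 0, 0, 0, 0, 0]])

```text
time_s: 15.63
tcp_pos: [0.6048, -0.0792, 0.1135]
eef_rot: [-180.0, -0.1, 0.0]
contact_force: [0.2, 0.2, -2.2]
gripper_width: 0.016
gripper_force: 30.1
```

Request:
apply_moves(targets=[[0, 0.0007, 0, 0, 0, 0, 0], [0, 0, 0, 0, 0, 0, 0]])

```text
time_s: 15.8
tcp_pos: [0.6051, -0.0792, 0.1134]
eef_rot: [-180.0, -0.1, 0.0]
contact_force: [1.0, -0.2, -0.8]
gripper_width: 0.0158
gripper_force: 30.1
```

Request:
apply_moves(targets=[[0, 0.0007, 0, 0, 0, 0, 0], [0, 0, 0, 0, 0, 0, 0]])

```text
time_s: 15.97
tcp_pos: [0.6054, -0.0792, 0.1132]
eef_rot: [-180.0, -0.0, 0.0]
contact_force: [1.2, -0.6, -0.4]
gripper_width: 0.0156
gripper_force: 30.1
```

Request:
apply_moves(targets=[[0, 0.0007, 0, 0, 0, 0, 0], [0, 0, 0, 0, 0, 0, 0]])

```text
time_s: 16.13
tcp_pos: [0.606, -0.0792, 0.1131]
eef_rot: [180.0, 0.0, 0.0]
contact_force: [0.3, 0.3, -0.8]
gripper_width: 0.0157
gripper_force: 30.1
```

Request:
apply_moves(targets=[[0, 0.0007, 0, 0, 0, 0, 0], [0, 0, 0, 0, 0, 0, 0]])

```text
time_s: 16.3
tcp_pos: [0.6067, -0.0792, 0.1131]
eef_rot: [-180.0, 0.0, 0.0]
contact_force: [-0.6, 0.0, -0.9]
gripper_width: 0.0158
gripper_force: 30.1
```

Request:
apply_moves(targets=[[0, 0.0007, 0, 0, 0, 0, 0], [0, 0, 0, 0, 0, 0, 0]])

```text
time_s: 16.47
tcp_pos: [0.6074, -0.0792, 0.1131]
eef_rot: [-180.0, 0.0, 0.0]
contact_force: [-0.3, -0.0, -0.7]
gripper_width: 0.0157
gripper_force: 30.1
```

Request:
apply_moves(targets=[[0, 0.0006, 0, 0, 0, 0, 0], [0, 0, 0, 0, 0, 0, 0]])

```text
time_s: 16.63
tcp_pos: [0.6076, -0.0793, 0.1131]
eef_rot: [180.0, 0.0, 0.0]
contact_force: [-1.5, -0.8, -0.8]
gripper_width: 0.0158
gripper_force: 30.1
```

Request:
apply_moves(targets=[[0, 0.0006, 0, 0, 0, 0, 0], [0, 0, 0, 0, 0, 0, 0]])

```text
time_s: 16.8
tcp_pos: [0.6078, -0.0793, 0.1129]
eef_rot: [180.0, 0.1, 0.0]
contact_force: [-3.5, 0.8, 0.1]
gripper_width: 0.0156
gripper_force: 30.1
```

Request:
apply_moves(targets=[[0, 0.0006, 0, 0, 0, 0, 0], [0, 0, 0, 0, 0, 0, 0]])

```text
time_s: 16.97
tcp_pos: [0.6079, -0.0793, 0.1129]
eef_rot: [180.0, 0.1, 0.0]
contact_force: [-5.5, 0.9, 2.2]
gripper_width: 0.0157
gripper_force: 30.1
```

Snap at x≈0.600, then a clear stop at 0.6077. I'll unload, lower slightly and release.

Request:
apply_moves(targets=[[0, -0.0012, 0, 0, 0, 0, 0], [0, 0, 0, 0.001, 0, 0, 0], [0, 0, 0, 0.0005, 0, 0, 0], [0, 0, 0, 0, 0, 0, 0], [0, 0, 0, 0, 0, 0, 0]], newtons=5)

```text
time_s: 17.38
tcp_pos: [0.6078, -0.0793, 0.1116]
eef_rot: [180.0, 0.0, 0.0]
contact_force: [-2.6, -0.1, 1.0]
gripper_width: 0.016
gripper_force: 5.1
```

Request:
apply_moves(targets=[[0.5, 0, 0, 0, 0, 0, 0], [0.5, 0, 0, 0, 0, 0, 0], [0.5, 0, 0, 0, 0, 0, 0], [0.5, 0, 0, 0, 0, 0, 0], [0.5, 0, 0, 0, 0, 0, 0], [0.5, 0, 0, 0, 0, 0, 0], [0.5, 0, 0, 0, 0, 0, 0], [0.5, 0, 0, 0, 0, 0, 0]])

```text
time_s: 18.05
tcp_pos: [0.6079, -0.0793, 0.1117]
eef_rot: [180.0, -0.0, 0.0]
contact_force: [0.4, -1.0, -0.1]
gripper_width: 0.0436
gripper_force: 0.0
```

Request:
apply_moves(targets=[[0.5, 0, 0, -0.005, 0, 0, 0], [0.5, 0, 0, -0.01, 0, 0, 0], [0.5, 0, 0, -0.02, 0, 0, 0], [0.5, 0, 0, -0.03, 0, 0, 0], [0.5, 0, 0, -0.03, 0, 0, 0], [0.5, -0.03, 0, -0.03, 0, 0, 0], [0.5, -0.03, 0, -0.02, 0, 0, 0], [0.5, -0.03, 0, 0, 0, 0, 0], [0.5, -0.03, 0, 0, 0, 0, 0], [0.5, -0.03, 0, 0, 0, 0, 0], [0.5, 0, 0, 0, 0, 0, 0], [0.5, 0, 0, 0, 0, 0, 0]])

```text
time_s: 19.05
tcp_pos: [0.4575, -0.0794, 0.258]
eef_rot: [-180.0, -0.2, 0.1]
contact_force: [1.1, -0.3, -0.0]
gripper_width: 0.0438
gripper_force: 0.0
```

```bash
python3 - <<'E'
from h import *
from plant import *
a=capture("top");b=capture("scene")
A=cv2.resize(a["frame"][140:220,270:350],None,fx=5,fy=5,interpolation=cv2.INTER_CUBIC)
B=cv2.resize(b["frame"][170:250,200:280],None,fx=5,fy=5,interpolation=cv2.INTER_CUBIC)
cv2.imwrite("pics/e.png",np.clip(np.hstack([A,B])[:,:,::-1]*1.6,0,255).astype(np.uint8))
W=cloud(b);g=b["frame"].max(2)
m=(g<60)&(abs(W[...,0]-.605)<.03)&(abs(W[...,1]+.079)<.02)&(W[...,2]>.095)&(W[...,2]<.13)
print(m.sum(),W[m].mean(0),np.ptp(W[m],axis=0),np.median(W[m][:,2]))
E
```

```text
74 [ 0.60948053 -0.07766566  0.10858966] [0.02924043 0.01349486 0.02249453] 0.11054661156543888
```

View pics/e.png

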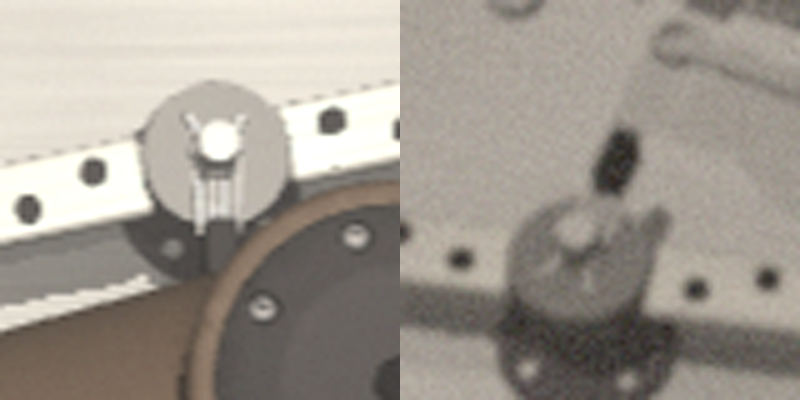

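The picture shows the clip round the neck: in the left crop the head is at (218,142), the legs pass both sides with tips at (190,118) and (242,118), and the block is at (220,240). It's level and released.

```bash
python3 -c "
from plant import *
print(close_job())"
```

```text
the job is handed in; nothing more can be done
None
```

The bare steel clip is pushed to its stop in the spindle's groove, let go, and the job is handed in; the last picture shows it level round the neck, and the verdict was not reported back.

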